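Set up a two-tier kiln load of an inkstone and a seal

TASK

Build up a kiln load on the wide kiln shelf that lies on the bench: stand the two tall square posts on it, one at each end, and set the round inkstone between them in the middle. Then lay the narrow kiln shelf across the two posts, centred over the wide one and in line with it, and last stand the tortoise seal upright in the middle of the upper shelf. The inkstone and the seal are unfired clay, so never tip or drop them, and do not disturb the short post or the little dish.

Things in the scene. Friction and masses are not known exactly. Their poses are not given: they have to be found in the camera images.
- base: the wide kiln shelf, the fixed base of the load: cream flat plate 250 mm long (its x axis), 84 mm wide (its y axis), 15 mm thick, fixed flat on the bench. Origin: centre of its underside; its upper face is 15 mm above that. A post at its end stands with its centre about 92 mm along x from the middle, on the long centre line, wholly on the plate.
- deck: the narrow kiln shelf, loose: cream flat plate 230 mm long (its x axis), 60 mm wide (its y axis), 14 mm thick, about 0.36 kg, lying flat on the bench at the start. Origin: centre of its underside. Take it by its middle, across the 60 mm width.
- post_a: tall kiln post, loose: cream square block 38 x 38 mm, 64 mm high, a dark bore in its top, 0.15 kg, standing. Origin: centre of its underside; x and y square to its sides, z up. The two tall posts are alike and either may go to either end.
- post_b: the other tall kiln post, the same as post_a: 38 x 38 x 64 mm, origin at the centre of its underside.
- post_short: short kiln post, not needed, to be left where it stands: same cream block of 38 x 38 mm with a dark bore, but only 32 mm high. Origin: centre of its underside.
- inkstone: round inkstone of grey-brown unfired clay: disc 64 mm in diameter, 20 mm high, with a shallow hollow (4 mm) and a beaded rim on top, 0.11 kg, lying flat, hollow up. Origin: centre of its underside, z up. Best taken across its diameter.
- seal: tortoise seal of grey-brown unfired clay: square block 42 x 42 mm, 42 mm high, with a domed tortoise on top (30 mm across), 69 mm high in all, about 0.16 kg, standing upright, too tall to go under the upper shelf. Origin: centre of its underside; x and y square to the block's sides, z up. Take it by the square block.
- dish: little empty terracotta dish, to be left alone: round, 74 mm across the rim, 24 mm high, loose. Origin: centre of its underside.
Mind the look-alikes: they are no part of the job. What is shaped like the post_b but orange is not meant. Leave any red look-alike of the seal alone.

How it is judged:
By the outcome, as a careful person would: the job done as asked, in the order asked, and still so for the second after the job is handed in, with the robot touching nothing.
It also fails if it takes over 136 s, if anything falls off the work surface, if the arm or the gripper's body presses on something with over 40 N, if the wrist force passes 120 N, or if a joint passes its speed limit or range.

ROBOT

A 6-joint arm with a two-finger parallel gripper is mounted at the origin on the work surface. World frame = base frame: x ahead of the robot, y to its left, z up, the work surface at z = 0. Lengths are in m, angles in rad, forces in N, time in s.
With the tool pointing down it reaches from about 0.25 to 0.725 m from the base axis. Payload 4 kg.
Tool frame: the origin (TCP) lies on the centre line of the jaws, within the pads' length; the fingertips stand ahead of it and the grasp point (between the pads) lies 11 mm behind it (bot.tip_extent is the z of the fingertips in the tool frame, in m); z points along the fingers, y is the direction in which the jaws open and shut (so a half turn about z gives the same grasp; the last joint's range is limited). The gripper opens to 85 mm and grips with 20 to 120 N. Pads are 22 mm wide; open, the fingers measure 114 mm over their backs; the gripper's body (76 mm by 85 mm) begins 54 mm behind the grasp point. The pads swing forward as they close: fully open they stand 13 mm farther back than shut.
Start: joints at [-1.179, 0.241, 0.005, 1.335, 0, 1.571], TCP at [0.191, -0.462, 0.239] pointing down, gripper open.
Joint ranges: [-2.72, 2.72], [-1.05, 1.87], [-1.09, 1.28], [-1.99, 2.15], [-1.42, 1.44], [-3.14, 3.14]. Speed limits (rad/s): [2.79, 2.79, 3.14, 3.14, 3.14, 3.14].

INTERFACE

Orientations are given as a unit quaternion [x, y, z, w].
In Python, from workcell import bot gives the robot as it stands.
- The arm moves only by the shell command python3 -m jog 'ROWS'. ROWS is JSON, a list that holds one entry, the list of rows, each a list of 7 numbers: the shift along the world's x, y, z in m, then the turn, a rotation vector about the world's x, y, z in degrees, then the closure in counts, from 0 (fully open) to 255 (shut). In form: [[[tx, ty, tz, ax, ay, az, fingers], ...]]. A call has 1 to 10 rows; each row is the pose to reach, as a shift and turn from the pose commanded when the call began; what a row does not reach only later rows make up. A row lasts 1/12 s, in which the tool goes at most 41.7 mm and 7.16 degrees, less where a joint would pass 70% of its speed; a pose out of reach is approached as far as the arm can. A call with a gripper value outside its range is refused whole. The fingers move at their own pace and stop on an object; the grip force is fixed at half the most. Time passes only in rows, so rows that repeat a pose let the fingers close. It gives the time, the measured TCP pose, the force and the opening at its end, in the units of the state.
- bot.get_obs(): the state, without advancing time (a new reading comes with each control period).
- bot.camera(name): name is "scene" or "top" or "wrist"; returns the picture (420x560x3 uint8, blue, green, red); there is no depth.
- bot.camera_model(name): a dict with "K" (3x3 intrinsics, pixels), "T" (4x4, takes a point from camera to world coordinates). Camera axes: x right, y down, z forward; pixel columns grow to the right and rows downward; lengths in m; the calibration is good to about 2 mm. A picture is of the moment at which its call begins: read the wrist's pose just before it. camera_model takes no time and is no camera call; for the wrist camera it gives the pose at the moment of the call.
- bot.job_done(): hands the job in, once; it reports no verdict.
The state is a dict: "clock": time; "joint_pos": joint angles; "joint_vel": joint speeds; "tau": joint torques, N m; "eef_pos": TCP position; "tool_rot": TCP orientation; "ft_force": force on the tool from outside, world axes, zero at the start; "ft_torque": the same for the moment, N m; "grip_width": finger opening in m.
Only numpy, scipy, OpenCV 4.12 (cv2) and the standard library are available. Lean on these libraries where they do the work, as an engineer would, in place of code of your own. Each camera call takes 0.05 s, during which the arm holds its last target. There are 200 camera calls.

## Working session

There is one attempt and no reset: what is moved stays moved. The work goes in short steps, Python scripts to look and compute and a shell command to move; the robot and the scene stay as the last step left them, time stands still between calls to the robot, and variables do not carry over. Pictures are saved under pics/ and viewed, about 12 in all and at most 16, crops included, and the job is handed in when it is done.

```bash
mkdir -p pics; ls; python3 - <<'E'
from workcell import bot
import cv2
o=bot.get_obs();print(o['clock'],o['eef_pos'],o['tool_rot'],o['grip_width'],bot.tip_extent)
for n in("top","scene"):
    im=bot.camera(n);cv2.imwrite(f"pics/{n}0.png",im)
    m=bot.camera_model(n);print(n,m['K'],m['T'])
E
```

```text
pics
0.0 [ 0.19068918 -0.46154841  0.23841071] [ 9.80873099e-01  1.94645554e-01 -1.82191207e-04 -1.01928512e-03] 0.08533555703379721 0.008
top [[454.34570117   0.         275.98367744]
 [  0.         454.34570117 213.50425974]
 [  0.           0.           1.        ]] [[-2.74469701e-02 -9.84266145e-01  1.74547468e-01  3.12718701e-01]
 [-9.99611549e-01  2.78702303e-02 -2.62631698e-05 -1.01887120e-02]
 [-4.83882819e-03 -1.74480386e-01 -9.84648760e-01  9.42492103e-01]
 [ 0.00000000e+00  0.00000000e+00  0.00000000e+00  1.00000000e+00]]
scene [[445.12447841   0.         274.10239789]
 [  0.         445.12447841 209.14335022]
 [  0.           0.           1.        ]] [[-0.68180561  0.53828557 -0.49536829  0.86426738]
 [ 0.73152756  0.49898656 -0.46462871  0.41056748]
 [-0.00292081 -0.67916202 -0.73398257  0.68101598]
 [ 0.          0.          0.          1.        ]]
```

View pics/top0.png

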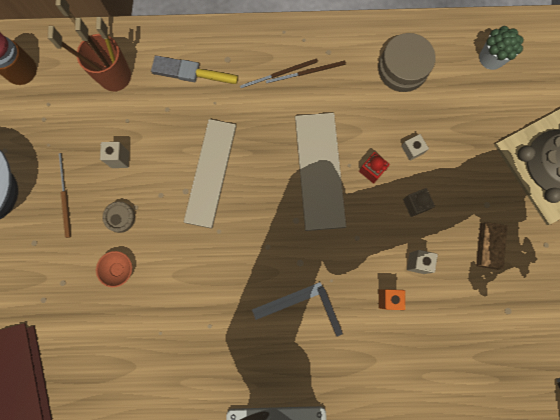

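View pics/scene0.png

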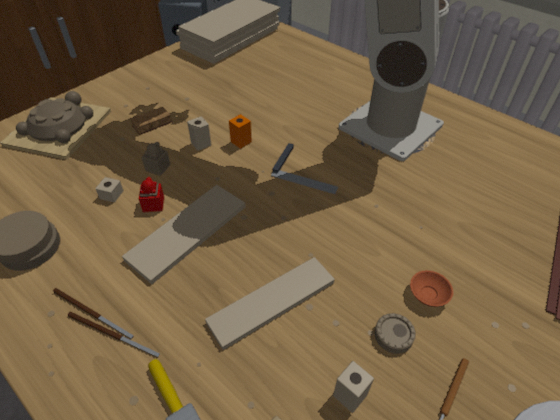

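Top view: tall posts at (112,152) and (425,262); the short one is at (415,146), and the scene view shows it is low. The orange look-alike at (395,300) and the red seal at (375,167) are not wanted. The seal is the dark one in shadow at (420,202), the inkstone is at (118,216) and the dish at (114,269). The base is the wider plate at (320,170) and the deck the narrower at (210,173). I'll confirm in enlarged crops.

```bash
python3 - <<'E'
import cv2,numpy as np
im=cv2.imread("pics/top0.png")
def crop(x0,y0,w,h,s,g=1.0):
    c=cv2.resize(im[y0:y0+h,x0:x0+w],None,fx=s,fy=s,interpolation=cv2.INTER_CUBIC)
    c=(255*(c/255.)**g).astype(np.uint8)
    for x in range((x0+9)//10*10,x0+w,10):
        cv2.line(c,((x-x0)*s,0),((x-x0)*s,5),(255,255,0),1)
        cv2.putText(c,str(x),((x-x0)*s-10,16),0,.35,(255,255,0),1)
    for y in range((y0+9)//10*10,y0+h,10):
        cv2.line(c,(0,(y-y0)*s),(5,(y-y0)*s),(255,255,0),1)
        cv2.putText(c,str(y),(6,(y-y0)*s+4),0,.35,(255,255,0),1)
    return c
cv2.imwrite("pics/cr.png",crop(350,125,100,100,6,.5))
a=crop(85,130,60,110,5);b=crop(395,240,60,60,5)
c=np.zeros((550,620,3),np.uint8);c[:,:300]=a;c[:300,310:610]=b;cv2.imwrite("pics/cl.png",c)
cv2.imwrite("pics/cp.png",crop(175,105,180,130,4,.6))
E
```

```text
(no output)
```

View pics/cr.png

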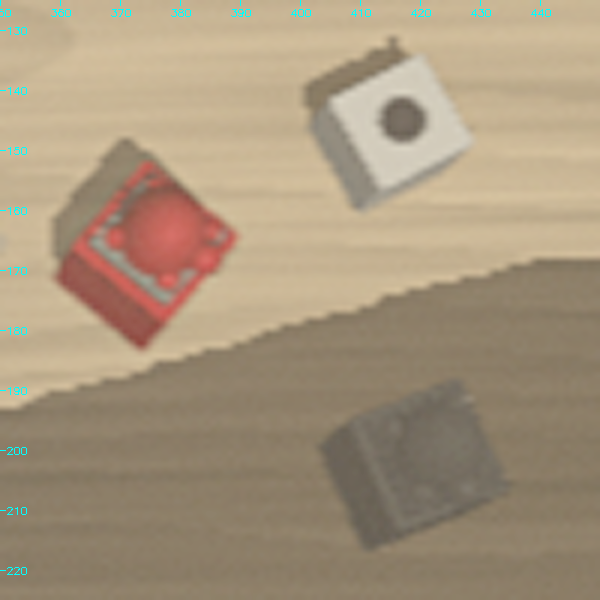

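View pics/cl.png

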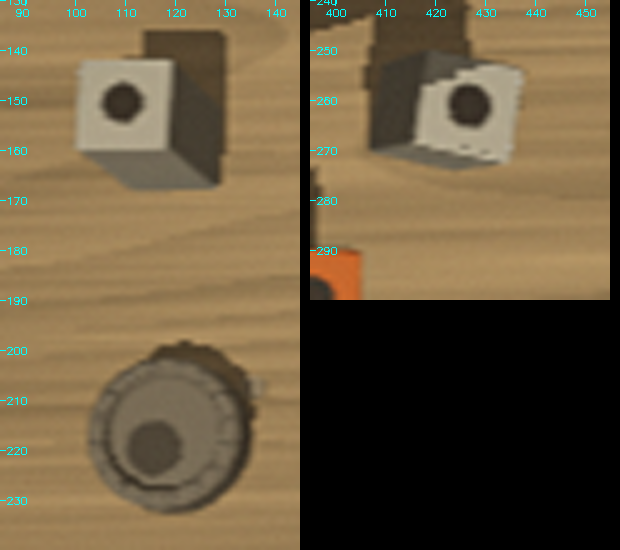

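View pics/cp.png

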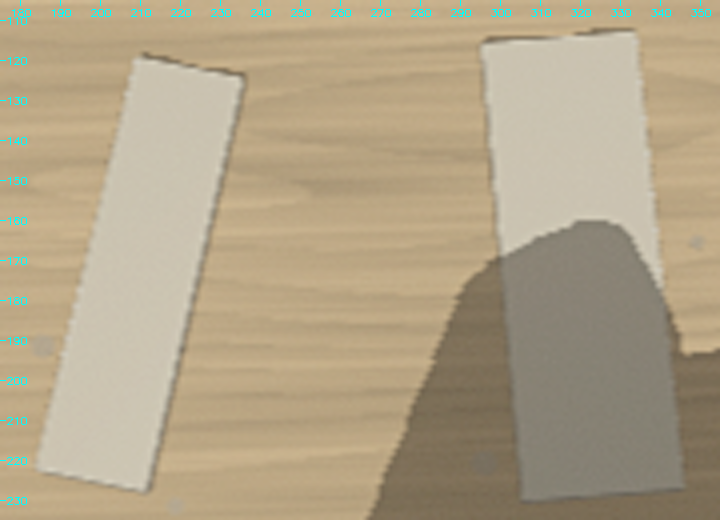

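The crops confirm it: the tall posts show long side faces, the short one does not, and the grey-brown seal is at (421,201). Next I turn the corner pixels into poses.

```bash
cat > h.py <<'E'
import numpy as np,cv2
from workcell import bot
def w(n,p,z,m=None):
    m=m or bot.camera_model(n);p=np.atleast_2d(p)
    d=np.c_[p,np.ones(len(p))]@np.linalg.inv(m['K']).T@m['T'][:3,:3].T
    o=m['T'][:3,3];return (o+d*((z-o[2])/d[:,2])[:,None])[:,:2]
def rect(name,c,z,n="top",m=None):
    q=w(n,c,z,m).astype(np.float32);(cx,s,a)=cv2.minAreaRect(q)
    e=q[1]-q[0];f=q[2]-q[1]
    e2=q[2]-q[3];f2=q[3]-q[0]
    ang=lambda v:round(float(np.degrees(np.arctan2(v[1],v[0]))),1)
    print(name,'c',q.mean(0).round(4),'e01',ang(e+e2),'e12',ang(f+f2),'sides',np.linalg.norm(e+e2).round(4)/2,np.linalg.norm(f+f2).round(4)/2)
    return q
E
python3 - <<'E'
from h import *
rect('A',[(100.5,142),(119.5,142),(118.5,160),(100.5,160)],.064)
rect('B',[(418,254.5),(437.5,253.5),(434.5,272.5),(416,268.5)],.064)
print(w('top',[(109.5,150.5),(427,261)],.064))
rect('seal',[(409,195),(426,188.5),(434.5,207),(417.5,213.5)],.042)
rect('short',[(404.5,141.5),(419.5,134.5),(428,149),(412.5,157)],.032)
rect('deck',[(209.8,118.8),(236.2,124),(212.2,227.8),(184.8,222)],.014)
rect('base',[(295.8,115.8),(333.8,112.8),(346,226.8),(306.2,230)],.015)
print('ink',w('top',(118.2,217.3),.02), 'dish',w('top',(114,268),.024))
print('red',w('top',(375,164),.05),'orange',w('top',(395,300),.064))
q=bot.get_obs()['tool_rot']
from scipy.spatial.transform import Rotation as R
print(R.from_quat(q).as_matrix().round(3))
E
```

```text
A c [0.606  0.3214] e01 -91.7 e12 -179.4 sides 0.0374 0.0378
B c [ 0.3651 -0.2971] e01 -96.1 e12 166.6 sides 0.03645 0.0323
[[ 0.60695424  0.32189096]
 [ 0.36740734 -0.29823858]]
seal c [ 0.4897 -0.3052] e01 -70.7 e12 -160.1 sides 0.0375 0.041
short c [ 0.61   -0.3066] e01 -65.1 e12 -156.3 sides 0.0365 0.03615
deck c [0.5699 0.1245] e01 -103.5 e12 166.9 sides 0.05835 0.23005
base c [ 0.5675 -0.1062] e01 -86.9 e12 -177.1 sides 0.0823 0.24915
ink [[0.47751123 0.31530668]] dish [[0.37335979 0.31892431]]
red [[ 0.56735732 -0.21414231]] orange [[ 0.29546038 -0.23135173]]
[[ 0.924  0.382 -0.001]
 [ 0.382 -0.924  0.002]
 [-0.    -0.002 -1.   ]]
```

Poses are found. I'll move above post B with the jaws roughly square to it and check with the wrist camera.

```bash
python3 -m jog '[[[0.03,0.03,0,0,0,-6,0],[0.06,0.06,0,0,0,-12,0],[0.09,0.09,0,0,0,-18,0],[0.12,0.115,0,0,0,-24,0],[0.15,0.14,0,0,0,-29,0],[0.17,0.16,0,0,0,-33,0],[0.176,0.164,0,0,0,-33,0],[0.176,0.164,0,0,0,-33,0],[0.176,0.164,0,0,0,-33,0]]]'
python3 - <<'E'
from h import *
m=bot.camera_model('wrist');im=bot.camera('wrist');cv2.imwrite('pics/w1.png',im);np.savez('w1.npz',K=m['K'],T=m['T']);print(m['T'].round(3),m['K'][0,0],bot.get_obs()['eef_pos'])
E
```

```text
clock: 0.85
eef_pos: [0.3666, -0.298, 0.2389]
tool_rot: [0.996, -0.091, -0.001, 0.0]
ft_force: [0.4, -1.0, -0.2]
grip_width: 0.085
[[-0.182 -0.948 -0.261  0.433]
 [-0.983  0.176  0.049 -0.31 ]
 [-0.     0.266 -0.964  0.373]
 [ 0.     0.     0.     1.   ]] 372.3294677106816 [ 0.36618763 -0.29855464  0.23901455]
```

View pics/w1.png

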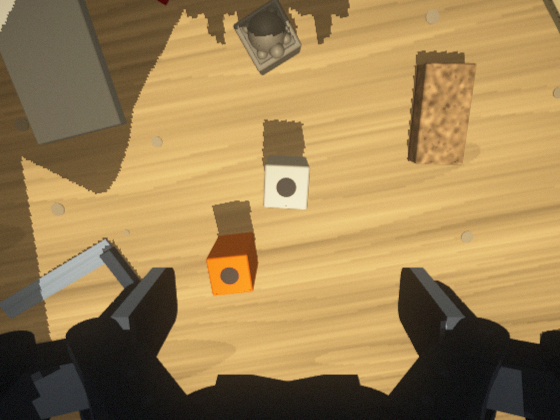

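The wrist view shows post B (white, bore at (286,187)) with its top edges nearly aligned with the image. The orange post is at (230,275) and the seal at (267,38).

```bash
python3 - <<'E'
from h import *
m=dict(np.load('w1.npz'))
rect('B',[(265,165.5),(309,167.5),(307.5,209.5),(264,207.5)],.064,m=m)
print(w('',[(286,187)],.064,m))
print('seal edges',w('',[(235.5,37),(262,73.5),(300,42.5)],.042,m))
E
```

```text
B c [ 0.3684 -0.2968] e01 -103.2 e12 167.8 sides 0.0371 0.03635
[[ 0.36920713 -0.29664856]]
seal edges [[ 0.49525341 -0.27801318]
 [ 0.46373116 -0.29370819]
 [ 0.48154847 -0.32918111]]
```

```bash
python3 -m jog '[[[0.002,0.001,-0.03,0,0,-2,0],[0.002,0.001,-0.065,0,0,-2,0],[0.002,0.001,-0.1,0,0,-2,0],[0.002,0.001,-0.135,0,0,-2,0],[0.002,0.001,-0.17,0,0,-2,0],[0.002,0.001,-0.19,0,0,-2,0],[0.002,0.001,-0.205,0,0,-2,0],[0.002,0.001,-0.205,0,0,-2,0],[0.002,0.001,-0.205,0,0,-2,0]]]'
python3 -m jog '[[[0,0,0,0,0,0,255],[0,0,0,0,0,0,255],[0,0,0,0,0,0,255],[0,0,0,0,0,0,255],[0,0,0,0,0,0,255],[0,0,0,0,0,0,255],[0,0,0,0,0,0,255],[0,0,0,0,0,0,255],[0,0,0,0,0,0,255],[0,0,0,0,0,0,255]]]'
python3 -c "
from workcell import bot
print(bot.tip_extent,bot.get_obs())"
```

```text
clock: 1.65
eef_pos: [0.3673, -0.2978, 0.0338]
tool_rot: [0.994, -0.111, -0.001, -0.001]
ft_force: [-0.1, 0.5, 0.9]
grip_width: 0.0851
clock: 2.48
eef_pos: [0.3698, -0.2978, 0.0356]
tool_rot: [0.994, -0.109, 0.001, 0.001]
ft_force: [0.1, 0.2, 5.9]
grip_width: 0.0372
0.008 {'clock': 2.4833, 'joint_pos': array([-6.77700875e-01,  3.86059318e-01, -3.78645724e-01,  8.03333942e-01,
       -3.43051335e-04,  2.68273714e+00]), 'joint_vel': array([-1.48245225e-04, -3.53741290e-05,  1.06843680e-03, -2.00326216e-03,
        1.89551111e-04,  1.10457439e-04]), 'tau': array([ 8.59688781e-02, -3.50190139e+01,  1.76290584e+01, -2.54744114e-01,
        1.19013567e-01, -3.37420916e-02]), 'eef_pos': array([ 0.36982101, -0.29778642,  0.03559169]), 'tool_rot': array([ 9.94018324e-01, -1.09204581e-01,  1.06967170e-03,  8.86542003e-04]), 'ft_force': array([0.05868926, 0.18980794, 5.88692103]), 'ft_torque': array([ 0.00513901,  0.15859989, -0.02909483]), 'grip_width': 0.03723433264735813}
```

Post B is gripped (37 mm). I lift it and carry it to just short of the base, then look at the base from close by.

```bash
python3 -m jog '[[[0,0,0.01,0,0,0,255],[0,0,0.025,0,0,0,255],[0,0,0.05,0,0,0,255],[0,0,0.08,0,0,0,255],[0,0,0.11,0,0,0,255],[0,0,0.14,0,0,0,255],[0,0,0.16,0,0,0,255],[0,0,0.17,0,0,0,255],[0,0,0.17,0,0,0,255]]]'
python3 -m jog '[[[0.003,0.015,0,0,0,1.5,255],[0.01,0.04,0,0,0,4,255],[0.015,0.07,0,0,0,7,255],[0.02,0.10,0,0,0,10,255],[0.025,0.13,0,0,0,12,255],[0.03,0.155,0,0,0,14,255],[0.03,0.175,0,0,0,15,255],[0.03,0.187,0,0,0,15.4,255],[0.03,0.187,0,0,0,15.4,255],[0.03,0.187,0,0,0,15.4,255]]]'
python3 - <<'E'
from h import *
m=bot.camera_model('wrist');im=bot.camera('wrist');cv2.imwrite('pics/w2.png',im);np.savez('w2.npz',K=m['K'],T=m['T'])
E
```

```text
clock: 3.23
eef_pos: [0.3702, -0.298, 0.2071]
tool_rot: [0.994, -0.109, 0.002, 0.001]
ft_force: [-0.3, -0.2, -1.4]
grip_width: 0.0374
clock: 4.07
eef_pos: [0.3982, -0.1095, 0.2033]
tool_rot: [1.0, 0.026, -0.001, -0.0]
ft_force: [0.4, 0.2, -1.2]
grip_width: 0.0371
```

View pics/w2.png

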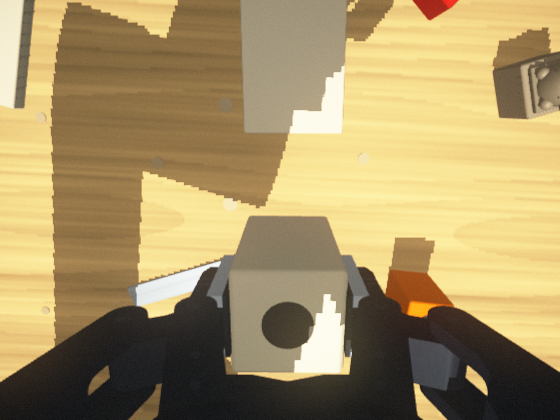

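```bash
python3 - <<'E'
from h import *
m=dict(np.load('w2.npz'))
p=w('',[(245,132),(342,132.5),(241.5,10),(346.5,10)],.015,m);print(p)
for a,b in((0,2),(1,3),(1,0)):
    d=p[b]-p[a];print(np.degrees(np.arctan2(d[1],d[0])),np.linalg.norm(d))
E
```

```text
[[ 0.44346551 -0.0704833 ]
 [ 0.44722158 -0.15282511]
 [ 0.53700028 -0.06583522]
 [ 0.54114862 -0.1479068 ]]
2.844893034512794 0.09365018731608948
2.9974413815491534 0.09405572074567166
92.61177094316305 0.08242742620887387
```

```bash
python3 -m jog '[[[0.02,0,-0.02,0,0,0,255],[0.05,-0.001,-0.05,0,0,0,255],[0.075,-0.001,-0.08,0,0,0,255],[0.08,-0.001,-0.11,0,0,0,255],[0.08,-0.001,-0.13,0,0,0,255],[0.08,-0.001,-0.142,0,0,0,255],[0.08,-0.001,-0.147,0,0,0,255],[0.08,-0.001,-0.150,0,0,0,255],[0.08,-0.001,-0.152,0,0,0,255],[0.08,-0.001,-0.152,0,0,0,255]]]'
```

```text
clock: 4.95
eef_pos: [0.4794, -0.1117, 0.0528]
tool_rot: [1.0, 0.024, 0.001, 0.0]
ft_force: [-0.2, -0.2, -0.5]
grip_width: 0.0376
```

```bash
python3 -m jog '[[[0,0,-0.0005,0,0,0,255],[0,0,-0.001,0,0,0,255],[0,0,-0.001,0,0,0,255]]]'
```

```text
clock: 5.2
eef_pos: [0.4795, -0.1112, 0.0521]
tool_rot: [1.0, 0.025, 0.001, 0.0]
ft_force: [0.0, 0.4, -2.0]
grip_width: 0.0372
```

```bash
python3 -m jog '[[[0,0,-0.0007,0,0,0,255],[0,0,-0.0015,0,0,0,255],[0,0,-0.0015,0,0,0,255],[0,0,-0.0015,0,0,0,255]]]'
```

```text
clock: 5.53
eef_pos: [0.4793, -0.1111, 0.0506]
tool_rot: [1.0, 0.025, 0.001, 0.0]
ft_force: [-1.7, 0.7, 5.1]
grip_width: 0.0378
```

```bash
python3 -m jog '[[[0,0,0,0,0,0,128],[0,0,0,0,0,0,0],[0,0,0,0,0,0,0],[0,0,0,0,0,0,0],[0,0,0,0,0,0,0],[0,0,0,0,0,0,0],[0,0,0,0,0,0,0],[0,0,0.03,0,0,0,0],[0,0,0.06,0,0,0,0],[0,0,0.10,0,0,0,0]]]'
python3 -m jog '[[[0,0.01,0.04,0,0,0,0],[0.01,0.045,0.07,0,0,0,0],[0.02,0.085,0.07,0,0,0,0],[0.03,0.125,0.07,0,0,0,0],[0.04,0.16,0.07,0,0,0,0],[0.05,0.2,0.07,0,0,0,0],[0.06,0.24,0.07,0,0,0,0],[0.07,0.28,0.07,0,0,0,0],[0.08,0.32,0.07,0,0,0,0],[0.09,0.36,0.07,0,0,-3,0]]]'
python3 -m jog '[[[0.02,0.035,0,0,0,0,0],[0.033,0.065,0,0,0,0,0],[0.038,0.0725,0,0,0,0,0],[0.038,0.0725,0,0,0,0,0],[0.038,0.0725,0,0,0,0,0],[0.038,0.0725,0,0,0,0,0]]]'
python3 -m jog '[[[0,0,0,0,0,0,0]]]'
```

```text
clock: 6.37
eef_pos: [0.4769, -0.1106, 0.1487]
tool_rot: [1.0, 0.025, -0.003, -0.001]
ft_force: [1.7, -0.3, 0.6]
grip_width: 0.0849
clock: 7.2
eef_pos: [0.5621, 0.06, 0.2196]
tool_rot: [0.999, 0.042, -0.002, -0.022]
ft_force: [-0.3, 0.0, -0.2]
grip_width: 0.0855
clock: 7.7
eef_pos: [0.603, 0.0995, 0.2196]
tool_rot: [0.997, 0.066, -0.004, -0.033]
ft_force: [-0.6, -0.1, 0.2]
grip_width: 0.0852
clock: 7.78
eef_pos: [0.603, 0.0995, 0.22]
tool_rot: [0.997, 0.066, -0.004, -0.033]
ft_force: [0.2, 0.5, 0.8]
grip_width: 0.0857
```

```bash
python3 - <<'E'
from h import *
from scipy.spatial.transform import Rotation as R
o=bot.get_obs();print(o['joint_pos'].round(3),R.from_quat(o['tool_rot']).as_matrix().round(3))
E
```

```text
[0.131 0.475 0.293 1.391 0.067 3.141] [[ 0.991  0.132 -0.012]
 [ 0.132 -0.989  0.066]
 [-0.003 -0.066 -0.998]]
```

Joint 6 hit its limit, so I'll swing the jaws by half a turn. Working out the levelling turn:

```bash
cat >> h.py <<'E'
from scipy.spatial.transform import Rotation as R
def turn(yaw,q=None):
    "rotvec (deg, world) from present pose to tool-down with jaw axis y at yaw deg"
    c=R.from_quat(bot.get_obs()['tool_rot'] if q is None else q)
    y=np.radians(yaw);Y=np.array([np.cos(y),np.sin(y),0]);Z=np.array([0,0,-1.]);X=np.cross(Y,Z)
    return np.degrees((R.from_matrix(np.c_[X,Y,Z])*c.inv()).as_rotvec()).round(2)
E
python3 -c "
from h import *
print(turn(-20),turn(-50))"
```

```text
[-3.02 -2.64 62.39] [-3.47 -1.71 32.41]
```

```bash
python3 -m jog '[[[0,0.02,0,-0.3,-0.26,6.2,0],[0,0.045,0,-0.6,-0.53,12.5,0],[0,0.07,0,-0.9,-0.8,18.7,0],[0,0.095,0,-1.2,-1.06,25,0],[0,0.12,0,-1.5,-1.3,31.2,0],[0.004,0.145,0,-1.8,-1.6,37.4,0],[0.004,0.17,0,-2.1,-1.85,43.7,0],[0.004,0.2,0,-2.4,-2.1,50,0],[0.004,0.215,0,-2.7,-2.4,56,0],[0.004,0.222,0,-3.02,-2.64,62.4,0]]]'
python3 -m jog '[[[0,0,0,0,0,7,0],[0,0,0,0,0,14,0],[0,0,0,0,0,21,0],[0,0,0,0,0,28,0],[0,0,0,0,0,35,0],[0,0,0,0,0,42,0],[0,0,0,0,0,49,0],[0,0,0,0,0,56,0],[0,0,0,0,0,63,0],[0,0,0,0,0,70,0]]]'
python3 -m jog '[[[0,0,0,0,0,7,0],[0,0,0,0,0,14,0],[0,0,0,0,0,21,0],[0,0,0,0,0,28,0],[0,0,0,0,0,35,0],[0,0,0,0,0,39.5,0],[0,0,0,0,0,39.5,0],[0,0,0,0,0,39.5,0],[0,0,0,0,0,39.5,0]]]'
python3 -c "
from h import *
o=bot.get_obs();print(turn(89.5),o['eef_pos'],o['joint_pos'])"
```

```text
clock: 8.62
eef_pos: [0.6068, 0.3246, 0.2198]
tool_rot: [0.817, 0.577, 0.0, -0.0]
ft_force: [-0.4, 0.1, -0.2]
grip_width: 0.0856
clock: 9.45
eef_pos: [0.6074, 0.3215, 0.2203]
tool_rot: [0.339, 0.941, -0.0, -0.0]
ft_force: [-0.2, -0.7, 0.3]
grip_width: 0.0854
clock: 10.2
eef_pos: [0.6075, 0.322, 0.2201]
tool_rot: [0.005, 1.0, -0.0, -0.0]
ft_force: [-0.3, -0.6, 0.1]
grip_width: 0.0855
[ 0.01 -0.01  0.05] [0.60749586 0.32200163 0.22009274] [ 4.87445110e-01  6.45059093e-01  5.78919487e-01  1.50493191e+00
 -1.15150931e-04  4.97063260e-01]
```

```bash
python3 -m jog '[[[0,0,-0.03,0,0,0,0],[0,0,-0.065,0,0,0,0],[0,0,-0.1,0,0,0,0],[0,0,-0.13,0,0,0,0],[0,0,-0.16,0,0,0,0],[0,0,-0.178,0,0,0,0],[0,0,-0.186,0,0,0,0],[0,0,-0.186,0,0,0,0],[0,0,-0.186,0,0,0,0]]]'
python3 -m jog '[[[0,0,0,0,0,0,255],[0,0,0,0,0,0,255],[0,0,0,0,0,0,255],[0,0,0,0,0,0,255],[0,0,0,0,0,0,255],[0,0,0,0,0,0,255],[0,0,0,0,0,0,255],[0,0,0,0,0,0,255],[0,0,0,0,0,0,255],[0,0,0,0,0,0,255]]]'
python3 -m jog '[[[0,0,0.01,0,0,0,255],[0,0,0.025,0,0,0,255],[0,0,0.05,0,0,0,255],[0,0,0.08,0,0,0,255],[0,0,0.11,0,0,0,255],[0,0,0.13,0,0,0,255],[0,0,0.145,0,0,0,255],[0,0,0.15,0,0,0,255],[0,0,0.15,0,0,0,255]]]'
```

```text
clock: 10.95
eef_pos: [0.6079, 0.3225, 0.0345]
tool_rot: [0.004, 1.0, -0.0, 0.0]
ft_force: [0.1, 0.1, -0.1]
grip_width: 0.0855
clock: 11.78
eef_pos: [0.6085, 0.3229, 0.0354]
tool_rot: [0.004, 1.0, 0.001, 0.001]
ft_force: [0.2, -0.7, 5.1]
grip_width: 0.0375
clock: 12.53
eef_pos: [0.608, 0.3227, 0.1855]
tool_rot: [0.004, 1.0, 0.0, 0.001]
ft_force: [-0.1, 0.1, -1.7]
grip_width: 0.0373
```

```bash
python3 -m jog '[[[0.002,-0.015,0,0,0,0,255],[0.007,-0.04,0,0,0,0,255],[0.012,-0.075,0,0,0,0.5,255],[0.018,-0.11,0,0,0,1,255],[0.024,-0.145,0,0,0,1.5,255],[0.028,-0.18,0,0,0,2,255],[0.033,-0.215,0,0,0,2.5,255],[0.037,-0.25,0,0,0,3,255],[0.042,-0.285,0,0,0,3.4,255],[0.045,-0.32,0,0,0,3.4,255]]]'
python3 -m jog '[[[0.003,-0.03,0,0,0,0,255],[0.005,-0.055,0,0,0,0,255],[0.007,-0.08,0,0,0,0,255],[0.009,-0.097,0,0,0,0,255],[0.009,-0.104,0,0,0,0,255],[0.009,-0.104,0,0,0,0,255],[0.009,-0.104,0,0,0,0,255],[0.009,-0.104,0,0,0,0,255]]]'
python3 -c "
from h import *
o=bot.get_obs();print(turn(92.9),o['eef_pos'])"
```

```text
clock: 13.37
eef_pos: [0.6511, -0.0003, 0.1813]
tool_rot: [-0.026, 1.0, -0.0, -0.002]
ft_force: [0.3, -0.5, -1.3]
grip_width: 0.0372
clock: 14.03
eef_pos: [0.6613, -0.1001, 0.1835]
tool_rot: [-0.027, 1.0, 0.0, -0.001]
ft_force: [-0.4, 1.0, -1.6]
grip_width: 0.0378
[-0.03 -0.06 -0.16] [ 0.66133922 -0.10011428  0.18348393]
```

```bash
python3 -m jog '[[[0,-0.001,-0.02,0,0,0,255],[0,-0.001,-0.05,0,0,0,255],[0,-0.001,-0.085,0,0,0,255],[0,-0.001,-0.11,0,0,0,255],[0,-0.001,-0.123,0,0,0,255],[0,-0.001,-0.128,0,0,0,255],[0,-0.001,-0.131,0,0,0,255],[0,-0.001,-0.1325,0,0,0,255],[0,-0.001,-0.134,0,0,0,255],[0,-0.001,-0.134,0,0,0,255]]]'
```

```text
clock: 14.87
eef_pos: [0.6626, -0.1024, 0.0513]
tool_rot: [-0.026, 1.0, -0.0, 0.001]
ft_force: [0.3, -1.6, -1.9]
grip_width: 0.0374
```

```bash
python3 -m jog '[[[0,0,-0.0007,0,0,0,255],[0,0,-0.0013,0,0,0,255],[0,0,-0.0013,0,0,0,255]]]'
python3 -m jog '[[[0,0,0,0,0,0,128],[0,0,0,0,0,0,0],[0,0,0,0,0,0,0],[0,0,0,0,0,0,0],[0,0,0,0,0,0,0],[0,0,0,0,0,0,0],[0,0,0,0,0,0,0],[0,0,0.03,0,0,0,0],[0,0,0.06,0,0,0,0],[0,0,0.1,0,0,0,0]]]'
```

```text
clock: 15.12
eef_pos: [0.6626, -0.1027, 0.0505]
tool_rot: [-0.026, 1.0, -0.0, 0.001]
ft_force: [-0.3, 0.7, 6.3]
grip_width: 0.0371
clock: 15.95
eef_pos: [0.6595, -0.1023, 0.1464]
tool_rot: [-0.026, 1.0, 0.0, -0.003]
ft_force: [0.6, -0.7, -0.4]
grip_width: 0.0855
```

```bash
python3 -m jog '[[[-0.01,0.02,0.03,0,0,0,0],[-0.02,0.05,0.06,0,0,0,0],[-0.035,0.085,0.07,0,0,0,0],[-0.05,0.12,0.07,0,0,0,0],[-0.065,0.155,0.07,0,0,0,0],[-0.08,0.19,0.07,0,0,0,0],[-0.095,0.225,0.07,0,0,0,0],[-0.11,0.26,0.07,0,0,0,0],[-0.125,0.295,0.07,0,0,0,0],[-0.14,0.33,0.07,0,0,0,0]]]'
python3 -m jog '[[[-0.015,0.035,0,0,0,0,0],[-0.03,0.065,0,0,0,0,0],[-0.043,0.086,0,0,0,0,0],[-0.043,0.086,0,0,0,0,0],[-0.043,0.086,0,0,0,0,0],[-0.043,0.086,0,0,0,0,0],[-0.043,0.086,0,0,0,0,0]]]'
python3 - <<'E'
from h import *
m=bot.camera_model('wrist');im=bot.camera('wrist');cv2.imwrite('pics/w3.png',im);np.savez('w3.npz',K=m['K'],T=m['T']);print(turn(92.9),m['T'].round(3))
E
```

```text
clock: 16.78
eef_pos: [0.5205, 0.2289, 0.2188]
tool_rot: [-0.026, 1.0, -0.0, 0.0]
ft_force: [0.6, 1.1, -0.5]
grip_width: 0.0852
clock: 17.37
eef_pos: [0.4791, 0.3124, 0.2185]
tool_rot: [-0.025, 1.0, -0.0, -0.0]
ft_force: [0.5, -0.5, -0.5]
grip_width: 0.0856
[ 0.03 -0.01  0.04] [[-0.049  0.963  0.265  0.413]
 [ 0.999  0.048  0.013  0.31 ]
 [-0.     0.265 -0.964  0.353]
 [ 0.     0.     0.     1.   ]]
```

View pics/w3.png

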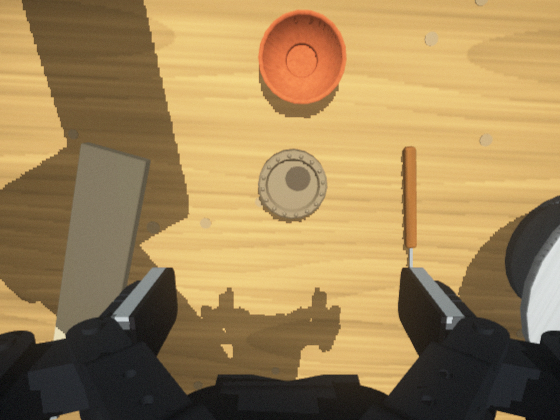

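```bash
python3 - <<'E'
from h import *
m=dict(np.load('w3.npz'))
print(w('',[(292.5,185),(258.5,185),(327,185),(292.5,149),(292.5,222)],.018,m))
print('deck corner',w('',[(80,143),(149.5,160)],.014,m), bot.get_obs()['eef_pos'])
E
```

```text
[[0.48064957 0.31777425]
 [0.48219367 0.28666241]
 [0.47908285 0.34934159]
 [0.44796254 0.31603172]
 [0.51607196 0.3196626 ]]
deck corner [[0.452507   0.12483563]
 [0.46476506 0.18656585]] [0.47921797 0.31225258 0.21854664]
```

```bash
python3 -m jog '[[[0.002,0.004,-0.03,0,0,0,0],[0.002,0.004,-0.065,0,0,0,0],[0.002,0.004,-0.1,0,0,0,0],[0.002,0.004,-0.135,0,0,0,0],[0.002,0.004,-0.165,0,0,0,0],[0.002,0.004,-0.19,0,0,0,0],[0.002,0.004,-0.205,0,0,0,0],[0.002,0.004,-0.213,0,0,0,0],[0.002,0.004,-0.213,0,0,0,0],[0.002,0.004,-0.213,0,0,0,0]]]'
python3 -m jog '[[[0,0,0,0,0,0,30],[0,0,0,0,0,0,60],[0,0,0,0,0,0,90],[0,0,0,0,0,0,120],[0,0,0,0,0,0,150],[0,0,0,0,0,0,255],[0,0,0,0,0,0,255],[0,0,0,0,0,0,255],[0,0,0,0,0,0,255]]]'
```

```text
clock: 18.25
eef_pos: [0.4813, 0.3169, 0.0059]
tool_rot: [-0.025, 1.0, -0.0, 0.0]
ft_force: [0.1, 0.1, 0.2]
grip_width: 0.0856
clock: 19.0
eef_pos: [0.482, 0.3181, 0.0079]
tool_rot: [-0.026, 1.0, 0.001, 0.002]
ft_force: [-0.6, -0.7, 5.3]
grip_width: 0.0617
```

```bash
python3 -m jog '[[[0,0,0.003,0,0,0,255],[0,0,0.008,0,0,0,255],[0,0,0.018,0,0,0,255],[0,0,0.035,0,0,0,255],[0,0,0.06,0,0,0,255],[0,0,0.085,0,0,0,255],[0,0,0.11,0,0,0,255],[0,0,0.13,0,0,0,255],[0,0,0.14,0,0,0,255],[0,0,0.14,0,0,0,255]]]'
python3 - <<'E'
from h import *
im=bot.camera('wrist')[150:420,60:500];cv2.imwrite('pics/w4.png',im)
E
```

```text
clock: 19.83
eef_pos: [0.4821, 0.3186, 0.1491]
tool_rot: [-0.026, 1.0, 0.002, 0.003]
ft_force: [0.0, -0.3, -1.0]
grip_width: 0.0617
```

View pics/w4.png

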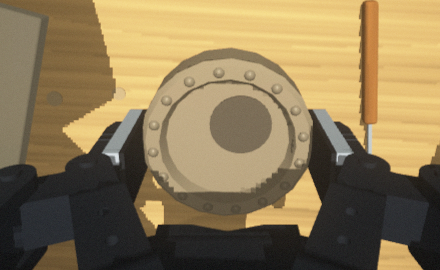

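Inkstone held level and centred (rim centre near crop (228,132)). I carry it to the middle of the base.

```bash
python3 -m jog '[[[0.002,-0.012,0,0,0,0,255],[0.007,-0.035,0,0,0,0,255],[0.014,-0.065,0,0,0,0,255],[0.021,-0.1,0,0,0,0,255],[0.028,-0.135,0,0,0,0,255],[0.035,-0.17,0,0,0,0,255],[0.042,-0.205,0,0,0,0,255],[0.05,-0.24,0,0,0,0,255],[0.057,-0.27,0,0,0,0,255],[0.064,-0.3,0,0,0,0,255]]]'
python3 -m jog '[[[0.005,-0.03,0,0,0,0,255],[0.012,-0.06,0,0,0,0,255],[0.018,-0.085,0,0,0,0,255],[0.022,-0.105,0,0,0,0,255],[0.025,-0.118,0,0,0,0,255],[0.025,-0.1225,0,0,0,0,255],[0.025,-0.1225,0,0,0,0,255],[0.025,-0.1225,0,0,0,0,255],[0.025,-0.1225,0,0,0,0,255]]]'
python3 - <<'E'
from h import *
im=bot.camera('scene');cv2.imwrite('pics/s2.png',im);im=bot.camera('top');cv2.imwrite('pics/t2.png',im)
o=bot.get_obs();print(turn(92.9),o['eef_pos'])
E
```

```text
clock: 20.72
eef_pos: [0.5428, 0.0146, 0.1434]
tool_rot: [-0.025, 1.0, -0.0, -0.002]
ft_force: [0.5, 0.5, -1.3]
grip_width: 0.0619
clock: 21.47
eef_pos: [0.569, -0.1039, 0.1452]
tool_rot: [-0.027, 1.0, 0.0, -0.001]
ft_force: [0.7, -0.1, -1.1]
grip_width: 0.0615
[-0.   -0.03 -0.19] [ 0.56935139 -0.10378794  0.14555037]
```

```bash
python3 -m jog '[[[0,-0.0015,-0.015,0,0,0,255],[0,-0.0015,-0.035,0,0,0,255],[0,-0.0015,-0.06,0,0,0,255],[0,-0.0015,-0.085,0,0,0,255],[0,-0.0015,-0.103,0,0,0,255],[0,-0.0015,-0.112,0,0,0,255],[0,-0.0015,-0.117,0,0,0,255],[0,-0.0015,-0.119,0,0,0,255],[0,-0.0015,-0.12,0,0,0,255],[0,-0.0015,-0.12,0,0,0,255]]]'
python3 -m jog '[[[0,0,-0.0005,0,0,0,255],[0,0,-0.001,0,0,0,255],[0,0,-0.0015,0,0,0,255],[0,0,-0.0015,0,0,0,255]]]'
```

```text
clock: 22.4
eef_pos: [0.5706, -0.1066, 0.0267]
tool_rot: [-0.026, 1.0, -0.0, 0.001]
ft_force: [-0.3, -0.2, -1.2]
grip_width: 0.062
clock: 22.73
eef_pos: [0.5697, -0.1067, 0.0244]
tool_rot: [-0.026, 1.0, -0.0, 0.0]
ft_force: [-0.1, 0.1, -0.6]
grip_width: 0.0619
```

```bash
python3 -m jog '[[[0,0,-0.0005,0,0,0,255],[0,0,-0.001,0,0,0,255],[0,0,-0.001,0,0,0,255]]]'
python3 -m jog '[[[0,0,-0.0005,0,0,0,255],[0,0,-0.0008,0,0,0,255],[0,0,-0.0008,0,0,0,255]]]'
```

```text
clock: 22.98
eef_pos: [0.5696, -0.1066, 0.023]
tool_rot: [-0.026, 1.0, -0.0, -0.0]
ft_force: [0.3, 0.8, -0.7]
grip_width: 0.0616
clock: 23.23
eef_pos: [0.5696, -0.1066, 0.0229]
tool_rot: [-0.026, 1.0, -0.0, 0.0]
ft_force: [-2.0, -0.3, 4.5]
grip_width: 0.0619
```

```bash
python3 -m jog '[[[0,0,0,0,0,0,50],[0,0,0,0,0,0,0],[0,0,0,0,0,0,0],[0,0,0,0,0,0,0],[0,0,0,0,0,0,0],[0,0,0.01,0,0,0,0],[0,0,0.04,0,0,0,0],[0,0,0.08,0,0,0,0],[0,0,0.12,0,0,0,0],[0,0,0.16,0,0,0,0]]]'
python3 -m jog '[[[0,0.02,0.03,0,0,-2,0],[0,0.05,0.05,0,0,-4,0],[-0.01,0.09,0.05,0,0,-6,0],[-0.02,0.13,0.05,0,0,-8,0],[-0.02,0.17,0.05,0,0,-10,0],[-0.02,0.21,0.05,0,0,-13,0],[-0.02,0.23,0.05,0,0,-16,0],[-0.02,0.23,0.05,0,0,-16,0],[-0.02,0.23,0.05,0,0,-16,0],[-0.02,0.23,0.05,0,0,-16,0]]]'
python3 - <<'E'
from h import *
m=bot.camera_model('wrist');im=bot.camera('wrist');np.savez('w5.npz',K=m['K'],T=m['T'])
t=bot.camera('top');cv2.imwrite('pics/t3.png',t)
c=cv2.resize(t[100:240,180:360],None,fx=2.3,fy=2.3,interpolation=cv2.INTER_CUBIC);print(c.shape)
o=np.zeros((420+322,560,3),np.uint8);o[:420]=im;o[420:,:414]=c;cv2.imwrite('pics/w5.png',im);cv2.imwrite('pics/t3c.png',cv2.resize(t[100:240,270:360],None,fx=4,fy=4,interpolation=cv2.INTER_CUBIC))
ob=bot.get_obs();print(turn(77),ob['eef_pos'],ob['joint_pos'])
E
```

```text
clock: 24.07
eef_pos: [0.569, -0.1065, 0.1845]
tool_rot: [-0.026, 1.0, -0.0, -0.0]
ft_force: [0.4, -0.2, 0.9]
grip_width: 0.0852
clock: 24.9
eef_pos: [0.5495, 0.1229, 0.2326]
tool_rot: [0.113, 0.994, -0.0, -0.0]
ft_force: [0.2, 0.3, -0.2]
grip_width: 0.0855
(322, 414, 3)
[ 0.03 -0.02  0.11] [0.54960215 0.12209441 0.2324741 ] [ 2.18821291e-01  3.69643210e-01  1.66038567e-01  1.36757751e+00
 -4.20420115e-04  4.47618180e-01]
```

View pics/w5.png

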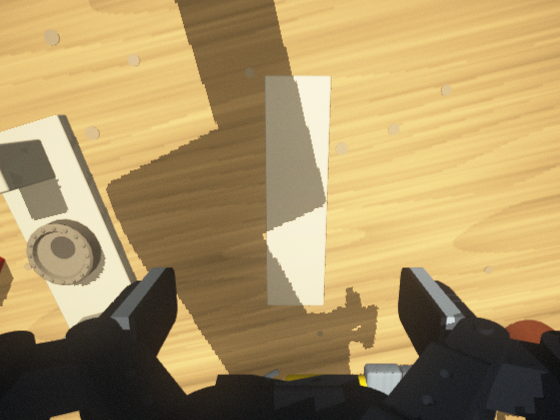

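View pics/t3c.png

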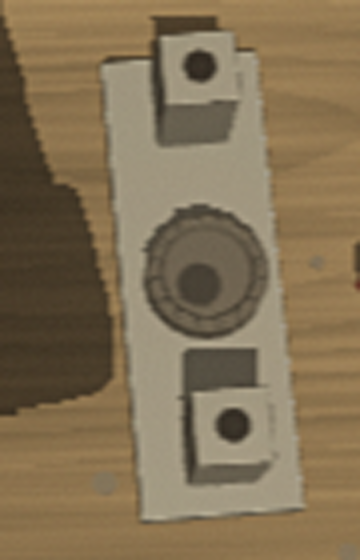

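Top view shows both posts standing inside the plate's ends and the inkstone between them. The wrist view shows the whole deck, with corners about (266,76), (331,76), (324,305) and (267,304).

```bash
python3 - <<'E'
from h import *
m=dict(np.load('w5.npz'))
rect('deck',[(265.5,76),(331,76.5),(323.5,305.5),(267,304.5)],.014,m=m)
p=w('top',[(320,116.25),(328.25,206.25)],.079);print(p,w('top',(321.25,168),.033))
d=p[0]-p[1];print('mid',p.mean(0),np.degrees(np.arctan2(d[1],d[0])),np.linalg.norm(d))
rect('base',[(296,115.5),(334.2,112.5),(345.5,227),(305.25,230)],.015)
E
```

```text
deck c [0.5715 0.1277] e01 76.2 e12 -13.4 sides 0.0592 0.2284
[[ 0.66127355 -0.10387747]
 [ 0.47717379 -0.11167428]] [[ 0.56685657 -0.10644168]]
mid [ 0.56922367 -0.10777588] 2.425085608613802 0.18426479325184789
base c [ 0.5677 -0.1058] e01 -87.1 e12 -177.6 sides 0.08295 0.24985
```

```bash
python3 -m jog '[[[0.01,0.002,-0.03,0,0,-0.3,0],[0.021,0.003,-0.065,0,0,-0.3,0],[0.021,0.003,-0.1,0,0,-0.3,0],[0.021,0.003,-0.135,0,0,-0.3,0],[0.021,0.003,-0.17,0,0,-0.3,0],[0.021,0.003,-0.2,0,0,-0.3,0],[0.021,0.003,-0.217,0,0,-0.3,0],[0.021,0.003,-0.226,0,0,-0.3,0],[0.021,0.003,-0.226,0,0,-0.3,0],[0.021,0.003,-0.226,0,0,-0.3,0]]]'
python3 -m jog '[[[0,0,0,0,0,0,30],[0,0,0,0,0,0,60],[0,0,0,0,0,0,90],[0,0,0,0,0,0,120],[0,0,0,0,0,0,150],[0,0,0,0,0,0,255],[0,0,0,0,0,0,255],[0,0,0,0,0,0,255],[0,0,0,0,0,0,255]]]'
python3 -m jog '[[[0,0,0.003,0,0,0,255],[0,0,0.008,0,0,0,255],[0,0,0.018,0,0,0,255],[0,0,0.035,0,0,0,255],[0,0,0.06,0,0,0,255],[0,0,0.09,0,0,0,255],[0,0,0.12,0,0,0,255],[0,0,0.145,0,0,0,255],[0,0,0.15,0,0,0,255],[0,0,0.15,0,0,0,255]]]'
python3 -c "
from h import *
o=bot.get_obs();print(turn(92.8),turn(76.7),o['eef_pos'],o['ft_torque'])"
```

```text
clock: 25.83
eef_pos: [0.5711, 0.1256, 0.0067]
tool_rot: [0.117, 0.993, -0.0, -0.0]
ft_force: [0.8, 0.6, 0.6]
grip_width: 0.0858
clock: 26.58
eef_pos: [0.5721, 0.1266, 0.0086]
tool_rot: [0.116, 0.993, 0.0, 0.002]
ft_force: [-0.3, -1.0, 5.6]
grip_width: 0.0581
clock: 27.42
eef_pos: [0.5721, 0.1268, 0.1589]
tool_rot: [0.116, 0.993, 0.001, 0.002]
ft_force: [0.4, 0.4, -2.9]
grip_width: 0.0581
[-0.1   0.28 16.12] [-0.06  0.29  0.02] [0.57205588 0.12681275 0.15888597] [ 0.00607514 -0.0208784  -0.01720358]
```

```bash
python3 -m jog '[[[0,-0.008,0,0,0,0.5,255],[0,-0.025,0,0,0,1.5,255],[0,-0.05,0,0,0,3.5,255],[0,-0.075,0,0,0,5.5,255],[-0.001,-0.105,0,0,0,7.5,255],[-0.001,-0.135,0,0,0,9.5,255],[-0.001,-0.165,0,0,0,11.5,255],[-0.001,-0.19,0,0,0,13.5,255],[-0.001,-0.21,0,0,0,15,255],[-0.001,-0.225,0,0,0,16.1,255]]]'
python3 -m jog '[[[0,-0.005,0,0,0,0,255],[0,-0.008,0,0,0,0,255],[0,-0.008,0,0,0,0,255],[0,-0.008,0,0,0,0,255],[0,-0.008,0,0,0,0,255]]]'
python3 - <<'E'
from h import *
cv2.imwrite('pics/t4.png',bot.camera('top'));cv2.imwrite('pics/s4.png',bot.camera('scene')[100:400])
o=bot.get_obs();print(turn(92.8),o['eef_pos'])
E
```

```text
clock: 28.25
eef_pos: [0.5672, -0.101, 0.153]
tool_rot: [-0.024, 1.0, 0.0, -0.003]
ft_force: [0.6, 0.1, -2.3]
grip_width: 0.0576
clock: 28.67
eef_pos: [0.5693, -0.1055, 0.1558]
tool_rot: [-0.025, 1.0, 0.0, -0.001]
ft_force: [0.3, -0.3, -3.2]
grip_width: 0.0583
[ 0.   -0.03 -0.06] [ 0.56957017 -0.1055656   0.1561729 ]
```

View pics/s4.png

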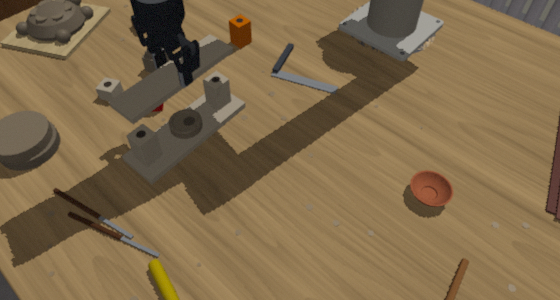

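The deck hangs level over the posts. I lower it.

```bash
python3 -m jog '[[[0.001,0,-0.01,0,0,0,255],[0.001,0,-0.025,0,0,0,255],[0.001,0,-0.042,0,0,0,255],[0.001,0,-0.055,0,0,0,255],[0.001,0,-0.062,0,0,0,255],[0.001,0,-0.065,0,0,0,255],[0.001,0,-0.066,0,0,0,255],[0.001,0,-0.066,0,0,0,255]]]'
python3 -m jog '[[[0,0,-0.0005,0,0,0,255],[0,0,-0.001,0,0,0,255],[0,0,-0.0015,0,0,0,255],[0,0,-0.0015,0,0,0,255]]]'
```

```text
clock: 29.43
eef_pos: [0.5709, -0.1065, 0.0905]
tool_rot: [-0.024, 1.0, -0.0, 0.0]
ft_force: [0.3, 0.6, -3.7]
grip_width: 0.0582
clock: 29.77
eef_pos: [0.5708, -0.1067, 0.0892]
tool_rot: [-0.024, 1.0, -0.0, 0.0]
ft_force: [-0.7, -0.8, -2.6]
grip_width: 0.058
```

```bash
python3 -m jog '[[[0,0,-0.0005,0,0,0,255],[0,0,-0.001,0,0,0,255],[0,0,-0.001,0,0,0,255]]]'
python3 -m jog '[[[0,0,-0.0005,0,0,0,255],[0,0,-0.001,0,0,0,255],[0,0,-0.001,0,0,0,255]]]'
```

```text
clock: 30.02
eef_pos: [0.5706, -0.1066, 0.0877]
tool_rot: [-0.024, 1.0, -0.0, -0.0]
ft_force: [-0.7, 0.4, -3.4]
grip_width: 0.0581
clock: 30.27
eef_pos: [0.5706, -0.1066, 0.0877]
tool_rot: [-0.024, 1.0, -0.0, 0.0]
ft_force: [-3.1, -0.0, 5.1]
grip_width: 0.0581
```

```bash
python3 -m jog '[[[0,0,0,0,0,0,50],[0,0,0,0,0,0,0],[0,0,0,0,0,0,0],[0,0,0,0,0,0,0],[0,0,0,0,0,0,0],[0,0,0.01,0,0,0,0],[0,0,0.035,0,0,0,0],[0,0,0.07,0,0,0,0],[0,0,0.105,0,0,0,0],[0,0,0.13,0,0,0,0]]]'
python3 -m jog '[[[-0.01,-0.02,0,0,0,2,0],[-0.02,-0.05,0,0,0,4,0],[-0.035,-0.08,0,0,0,6,0],[-0.05,-0.115,0,0,0,9,0],[-0.065,-0.15,0,0,0,12,0],[-0.085,-0.18,0,0,0,15,0],[-0.095,-0.196,0,0,0,17,0],[-0.095,-0.196,0,0,0,17,0],[-0.095,-0.196,0,0,0,17,0],[-0.095,-0.196,0,0,0,17,0]]]'
python3 - <<'E'
from h import *
m=bot.camera_model('wrist');im=bot.camera('wrist');np.savez('w6.npz',K=m['K'],T=m['T']);cv2.imwrite('pics/w6.png',im)
t=bot.camera('top');cv2.imwrite('pics/t5.png',t)
c=cv2.resize(t[95:245,270:370],None,fx=4,fy=4,interpolation=cv2.INTER_CUBIC);cv2.imwrite('pics/t5c.png',(255*(c/255.)**.6).astype(np.uint8))
o=bot.get_obs();print(turn(109.6),o['eef_pos'])
E
```

```text
clock: 31.1
eef_pos: [0.5714, -0.1067, 0.2208]
tool_rot: [-0.024, 1.0, -0.001, 0.002]
ft_force: [0.9, -0.1, 0.9]
grip_width: 0.0856
clock: 31.93
eef_pos: [0.4759, -0.3023, 0.2173]
tool_rot: [-0.172, 0.985, -0.0, 0.0]
ft_force: [0.9, -0.1, 0.1]
grip_width: 0.085
[ 0.02  0.01 -0.26] [ 0.47625879 -0.30158289  0.21702727]
```

View pics/w6.png

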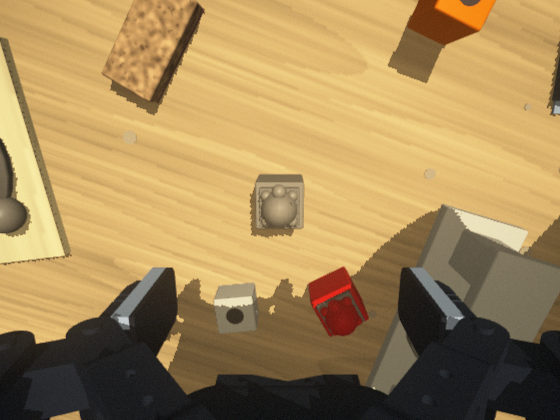

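View pics/t5c.png

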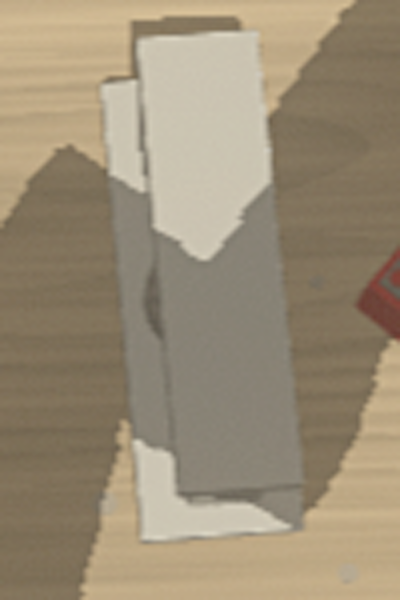

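Wrist view: the grey seal's block top has corners near (257,184) to (303,229), the red look-alike is at (338,302) and the short post at (235,308). Top view: the deck lies in line over the base.

```bash
python3 - <<'E'
from h import *
m=dict(np.load('w6.npz'))
rect('seal',[(256.5,184.5),(303.5,184),(302.5,229),(257,229.5)],.042,m=m)
rect('deck',[(304.5,104.5),(334.25,102.75),(345.5,216.25),(314.25,218.5)],.093)
E
```

```text
seal c [ 0.4932 -0.3024] e01 110.4 e12 19.1 sides 0.0398 0.0401
deck c [ 0.5675 -0.1072] e01 -87.8 e12 -177.6 sides 0.0593 0.2293
```

```bash
python3 -m jog '[[[0.01,-0.001,-0.02,0,0,0,0],[0.016,-0.001,-0.05,0,0,0,0],[0.016,-0.001,-0.085,0,0,0,0],[0.016,-0.001,-0.12,0,0,0,0],[0.016,-0.001,-0.15,0,0,0,0],[0.016,-0.001,-0.175,0,0,0,0],[0.016,-0.001,-0.193,0,0,0,0],[0.016,-0.001,-0.201,0,0,0,0],[0.016,-0.001,-0.201,0,0,0,0],[0.016,-0.001,-0.201,0,0,0,0]]]'
python3 -m jog '[[[0,0,0,0,0,0,40],[0,0,0,0,0,0,70],[0,0,0,0,0,0,100],[0,0,0,0,0,0,130],[0,0,0,0,0,0,160],[0,0,0,0,0,0,190],[0,0,0,0,0,0,255],[0,0,0,0,0,0,255],[0,0,0,0,0,0,255],[0,0,0,0,0,0,255]]]'
python3 -m jog '[[[0,0,0.003,0,0,0,255],[0,0,0.008,0,0,0,255],[0,0,0.02,0,0,0,255],[0,0,0.045,0,0,0,255],[0,0,0.075,0,0,0,255],[0,0,0.105,0,0,0,255],[0,0,0.135,0,0,0,255],[0,0,0.16,0,0,0,255],[0,0,0.17,0,0,0,255],[0,0,0.17,0,0,0,255]]]'
python3 - <<'E'
from h import *
cv2.imwrite('pics/w7.png',bot.camera('wrist'))
o=bot.get_obs();print(turn(92.5),o['eef_pos'])
E
```

```text
clock: 32.87
eef_pos: [0.4923, -0.303, 0.0161]
tool_rot: [-0.172, 0.985, -0.0, -0.0]
ft_force: [0.3, 0.5, 0.9]
grip_width: 0.0856
clock: 33.7
eef_pos: [0.4924, -0.3042, 0.0171]
tool_rot: [-0.172, 0.985, -0.001, 0.001]
ft_force: [-0.8, 0.2, 6.2]
grip_width: 0.0409
clock: 34.53
eef_pos: [0.4929, -0.3045, 0.1887]
tool_rot: [-0.172, 0.985, -0.002, 0.002]
ft_force: [0.3, -0.1, -1.6]
grip_width: 0.041
[  0.08   0.06 -17.27] [ 0.49186648 -0.30381121  0.18619795]
```

View pics/w7.png

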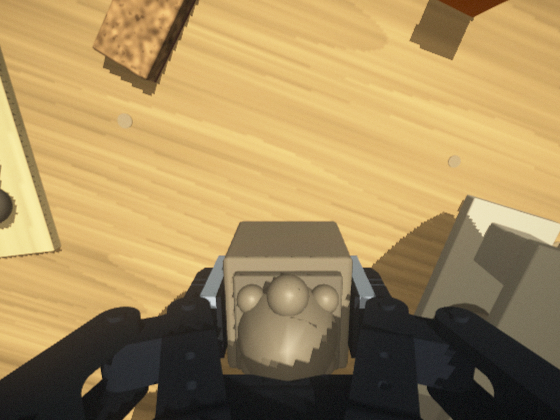

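The seal is upright and square in the jaws. I carry it over the deck.

```bash
python3 -m jog '[[[0.003,0.008,0,0,0,-1,255],[0.01,0.025,0,0,0,-3,255],[0.019,0.048,0,0,0,-5,255],[0.028,0.072,0,0,0,-7,255],[0.038,0.098,0,0,0,-9,255],[0.048,0.125,0,0,0,-11,255],[0.058,0.15,0,0,0,-13,255],[0.067,0.172,0,0,0,-15,255],[0.074,0.188,0,0,0,-17,255],[0.0765,0.1965,0,0,0,-17,255]]]'
python3 -m jog '[[[0,0,0,0,0,0,255],[0,0,0,0,0,0,255],[0,0,0,0,0,0,255],[0,0,0,0,0,0,255]]]'
python3 -c "
from h import *
o=bot.get_obs();print(turn(92.5),o['eef_pos'])"
```

```text
clock: 35.42
eef_pos: [0.5672, -0.1046, 0.1825]
tool_rot: [-0.025, 1.0, 0.001, -0.003]
ft_force: [0.6, -0.5, -2.2]
grip_width: 0.0411
clock: 35.75
eef_pos: [0.5674, -0.1083, 0.1853]
tool_rot: [-0.024, 1.0, -0.0, -0.001]
ft_force: [0.0, -0.2, -0.2]
grip_width: 0.0413
[ 0.03 -0.07 -0.19] [ 0.56739631 -0.10827557  0.18529588]
```

```bash
python3 -m jog '[[[0.001,0.001,-0.012,0,0,0,255],[0.001,0.001,-0.028,0,0,0,255],[0.001,0.001,-0.045,0,0,0,255],[0.001,0.001,-0.06,0,0,0,255],[0.001,0.001,-0.067,0,0,0,255],[0.001,0.001,-0.07,0,0,0,255],[0.001,0.001,-0.0715,0,0,0,255],[0.001,0.001,-0.0715,0,0,0,255]]]'
python3 -m jog '[[[0,0,-0.0005,0,0,0,255],[0,0,-0.001,0,0,0,255],[0,0,-0.0015,0,0,0,255],[0,0,-0.0015,0,0,0,255]]]'
python3 -m jog '[[[0,0,-0.0005,0,0,0,255],[0,0,-0.001,0,0,0,255],[0,0,-0.001,0,0,0,255]]]'
```

```text
clock: 36.42
eef_pos: [0.5693, -0.1066, 0.1147]
tool_rot: [-0.024, 1.0, -0.0, 0.0]
ft_force: [0.3, 0.1, -1.9]
grip_width: 0.0411
clock: 36.75
eef_pos: [0.5693, -0.1061, 0.1132]
tool_rot: [-0.024, 1.0, -0.0, 0.0]
ft_force: [-1.0, -0.2, -1.3]
grip_width: 0.0413
clock: 37.0
eef_pos: [0.569, -0.1061, 0.1117]
tool_rot: [-0.024, 1.0, -0.0, -0.0]
ft_force: [0.1, 0.3, -2.4]
grip_width: 0.0413
```

```bash
python3 -m jog '[[[0,0,-0.0005,0,0,0,255],[0,0,-0.001,0,0,0,255],[0,0,-0.001,0,0,0,255]]]'
python3 -m jog '[[[0,0,-0.0004,0,0,0,255],[0,0,-0.0008,0,0,0,255],[0,0,-0.0008,0,0,0,255]]]'
```

```text
clock: 37.25
eef_pos: [0.5689, -0.106, 0.1106]
tool_rot: [-0.024, 1.0, -0.0, -0.0]
ft_force: [-0.3, 0.1, -1.5]
grip_width: 0.0411
clock: 37.5
eef_pos: [0.569, -0.1061, 0.1101]
tool_rot: [-0.024, 1.0, -0.0, -0.0]
ft_force: [-1.2, 0.2, -0.8]
grip_width: 0.0415
```

```bash
python3 -m jog '[[[0,0,-0.0004,0,0,0,255],[0,0,-0.0006,0,0,0,255],[0,0,-0.0006,0,0,0,255]]]'
python3 -m jog '[[[0,0,0,0,0,0,150],[0,0,0,0,0,0,100],[0,0,0,0,0,0,50],[0,0,0,0,0,0,0],[0,0,0,0,0,0,0],[0,0,0,0,0,0,0],[0,0,0.01,0,0,0,0],[0,0,0.03,0,0,0,0],[0,0,0.06,0,0,0,0],[0,0,0.09,0,0,0,0]]]'
python3 -m jog '[[[0,0.02,0.03,0,0,0,0],[-0.01,0.05,0.05,0,0,0,0],[-0.02,0.08,0.05,0,0,0,0],[-0.04,0.11,0.05,0,0,0,0],[-0.06,0.14,0.05,0,0,0,0],[-0.08,0.17,0.05,0,0,0,0],[-0.1,0.2,0.05,0,0,0,0],[-0.12,0.23,0.05,0,0,0,0],[-0.12,0.23,0.05,0,0,0,0]]]'
python3 - <<'E'
from h import *
t=bot.camera('top');s=bot.camera('scene')
g=lambda c:(255*(c/255.)**.7).astype(np.uint8)
a=cv2.resize(t[85:245,260:440],None,fx=2.2,fy=2.2,interpolation=cv2.INTER_CUBIC);b=cv2.resize(s[60:300,80:280],None,fx=2,fy=2,interpolation=cv2.INTER_CUBIC)
o=np.zeros((480,800,3),np.uint8);o[:a.shape[0],:a.shape[1]]=a;o[:480,400:800]=b;cv2.imwrite('pics/f.png',g(o))
E
```

```text
clock: 37.75
eef_pos: [0.5691, -0.1061, 0.1101]
tool_rot: [-0.024, 1.0, -0.0, 0.0]
ft_force: [-2.6, -0.0, 5.4]
grip_width: 0.0411
clock: 38.58
eef_pos: [0.5683, -0.106, 0.2001]
tool_rot: [-0.024, 1.0, 0.0, -0.001]
ft_force: [0.8, 0.3, 0.2]
grip_width: 0.0852
clock: 39.33
eef_pos: [0.4458, 0.128, 0.2505]
tool_rot: [-0.028, 1.0, 0.001, -0.001]
ft_force: [-0.3, -0.4, -0.3]
grip_width: 0.0856
```

View pics/f.png

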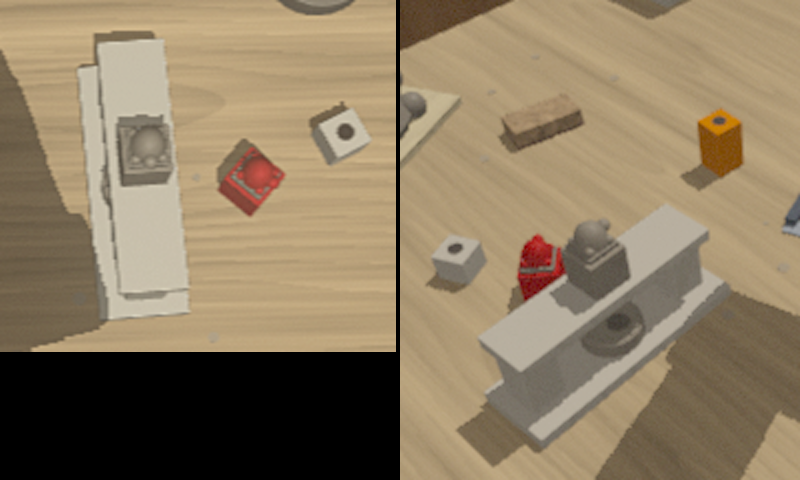

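The load stands as asked, with the seal upright in the middle of the upper shelf, the inkstone between the posts and the look-alikes untouched. One last numeric check of the seal and deck, then I hand in.

```bash
python3 - <<'E'
from h import *
print('seal base edge/top', w('top',[(260+150/2.2,85+145/2.2)],.150), w('top',[(260+146/2.2,85+148/2.2)],.135))
rect('deck',[(260+98/2.2,85+43/2.2),(260+163/2.2,85+40/2.2),(260+187/2.2,85+289/2.2),(260+119/2.2,85+293/2.2)],.093)
print(bot.job_done())
E
```

```text
seal base edge/top [[ 0.56584056 -0.10806449]] [[ 0.56810805 -0.10643564]]
deck c [ 0.5674 -0.1068] e01 -88.5 e12 -177.7 sides 0.0587 0.22855
the job is handed in; nothing more can be done
None
```

The kiln load is built and handed in at about 40 s of the 136 s allowed. No verdict was reported.

I placed things in the order asked: post_b at the near end, post_a at the far end, the inkstone between them, the deck across the posts, and the seal last. Each piece was lowered until the wrist felt it touch (about 5–6 N) before I let go.

**Checks from the cameras:**

| Piece | Centre (m) | Angle |
|---|---|---|
| Base | (0.568, -0.106) | 2.4–2.9° |
| Deck | (0.567, -0.107) | about 2.3° |
| Midpoint of the posts (184 mm apart) | (0.569, -0.108) | 2.4° |
| Inkstone | (0.567, -0.106) | – |
| Seal | (0.566–0.568, -0.106 to -0.108) | – |

- **Final pictures:** the seal stands upright, and the short post, the red seal and the orange post look undisturbed. The dish was outside the final crops; I last saw it undisturbed while the deck was being carried, and nothing was moved near it after that.
- **Joint limit:** on the way to post_a, joint 6 reached the end of its range (3.141 of 3.14 rad). The gripper was empty and the tool tilted by about 4°. I levelled it and turned the jaws half a turn before going on. I saw no alarm or fault, but that reading sat right at the limit.
- **Small disagreements:** the wrist and top cameras differed by 2–3 mm on the base, deck and inkstone positions, so I used values between them. The gripper read about 1–2 mm narrower than the pieces' stated widths.

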